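# Put the optical cells back in their graded rack

## Task

The four stoppered optical cells have been left standing about the bench; put each one back in its own slot of the blue rack, so that they stand in order of length from the shortest to the longest. Turn each cell to lie along its slot and lower it until it stands upright on the slot's floor; they are glass, so do not drop them or tip them over. Leave the red-capped vial, the timer and the beaker where they are.

Things in the scene. Friction and masses are not known exactly. Their poses are not given: they have to be found in the camera images.
- cell_10: Glass optical cell, first and smallest of four by length: upright box 12.5 mm long (x), 12.5 mm wide (y), 53 mm high; frosted long walls, clear ends, the top 8 mm a fixed white stopper, 0.5 mm slimmer all round. Stands upright, apart from the others. Origin: centre of its underside, z up. Square footprint: fits its slot by either pair of faces. About 18 g.
- cell_20: Glass optical cell, second of four by length: upright box 22.5 mm long (x), 12.5 mm wide (y), 53 mm high; frosted long walls, clear ends, the top 8 mm a fixed white stopper, 0.5 mm slimmer all round. Stands upright, apart from the others. Origin: centre of its underside, z up. About 24 g.
- cell_30: Glass optical cell, third of four by length: upright box 32.5 mm long (x), 12.5 mm wide (y), 53 mm high; frosted long walls, clear ends, the top 8 mm a fixed white stopper, 0.5 mm slimmer all round. Stands upright, apart from the others. Origin: centre of its underside, z up. About 30 g.
- cell_50: Glass optical cell, fourth and longest of four by length: upright box 52.5 mm long (x), 12.5 mm wide (y), 53 mm high; frosted long walls, clear ends, the top 8 mm a fixed white stopper, 0.5 mm slimmer all round. Stands upright, apart from the others. Origin: centre of its underside, z up. About 42 g.
- rack: Blue rack fixed to the worktop, turned any way: 224 mm long (x), 46 wide (y), 18 high. Origin: centre of its underside. Four slots in line along x, centres at y = 0, x = -89.75 mm (for the 12.5 mm cell), -48.25 (22.5), +3.25 (32.5), +69.75 (52.5). Each is 20.5 mm wide and 8 mm longer than its cell, 14 deep (black floor 4 mm above the worktop), its mouth chamfered 4 mm at 45 degrees.
- red_vial: Bystander: glass sample vial with a red screw cap, 33 mm across, 65 mm high, standing loose. Origin at the centre of its underside.
- timer: Bystander: small white bench timer, 38 x 62 mm, 58 mm high, standing loose. Origin at the centre of its underside.
- beaker: Bystander: clear glass beaker, 54 mm across, 68 mm high, standing loose. Origin at the centre of its underside.
Mind the look-alikes: they are no part of the job. What is shaped like the cell_50 but orange or turquoise is not meant.

How it is judged:
By the outcome, as a careful person would: the job done as asked, in the order asked, and still so for the second after the job is handed in, with the robot touching nothing.
It also fails if it takes over 104 s, if anything falls off the work surface, if the arm or the gripper's body presses on something with over 40 N, if the wrist force passes 120 N, or if a joint passes its speed limit or range.

## Robot

A 7-joint arm with a two-finger parallel gripper is mounted at the origin on a cart in front of the work surface, level with it; the furniture and walls round the work are solid. World frame = base frame: x ahead of the robot, y to its left, z up, the work surface at z = 0. Lengths are in m, angles in rad, forces in N, time in s.
With the tool pointing down it reaches from about 0.4 to 0.85 m from the base axis. Payload 4.5 kg.
Tool frame: the origin (TCP) lies at the very end of the fingers, on their centre line; the grasp point (between the pads) lies 19 mm behind it (r.grip_point_offset is the distance from the TCP to the grasp point, in m); z points along the fingers, y is the line along which they close (so a half turn about z gives the same grasp; the last joint's range is limited). The gripper opens to 88 mm and grips with 3 to 60 N. Pads are 18 mm wide; open, the fingers measure 123 mm over their backs; the gripper's body (75 mm by 187 mm) begins 45 mm behind the grasp point.
Start: joints at [0.034, 0.689, -0.195, 1.565, 0.157, 0.902, -0.215], TCP at [0.625, 0, 0.21] pointing down, gripper open.
Joint ranges: [-3.01, 3.01], [-0.46, 2.08], [-1.47, 1.51], [0.13, 2.56], [-1, 4.14], [0.04, 2.09], [-2.66, 2.66]. Speed limits (rad/s): [2.57, 2.57, 3.14, 3.14, 3.14, 3.14, 3.14].

## Interface

Orientations are given as a unit quaternion [x, y, z, w].
In Python, from plant import r gives the robot as it stands.
- The arm moves only by the tool carry_out, never from a script. Its argument "rows" is a list of rows, each a list of 3 entries, a list of its own where there are three numbers: the shift along the tool's x, y, z in cm, then the turn, a rotation vector about the tool's x, y, z in degrees, then the closure, from 0 (fully open) to 1 (shut). A call has 1 to 12 rows; each row is the pose to reach, as a shift and turn from the pose commanded when the call began, along the tool's axes at that moment; what a row does not reach only later rows make up. A row lasts 1/10 s, in which the tool goes at most 50 mm and 8.59 degrees, less where a joint would pass 70% of its speed; a pose out of reach is approached as far as the arm can. A call with a gripper value outside its range is refused whole. The fingers move at their own pace and stop on an object; "newtons" is the grip in N (left out, the last holds). Time passes only in rows, so rows that repeat a pose let the fingers close. It gives the time, the measured TCP pose, the force, the opening and the grip force at its end, in the units of the state.
- r.get_state(): the state, without advancing time (a new reading comes with each control period).
- r.snapshot(name): name is "scene" or "side" or "wrist"; returns a dict with "image" (384x512x3 uint8, red, green, blue), "fx", "fy", "cx", "cy" (pixels), "pose" (4x4, takes a point from camera to world coordinates). Camera axes: x right, y up, looking along -z (the intrinsics and any distortion apply to the point x, -y, -z); pixel columns grow to the right and rows downward; lengths in m; the calibration is good to about 2 mm. A picture is of the moment at which its call begins. There is no depth.
- r.finish_job(): hands the job in; it is judged then, once.
The state is a dict: "clock": time; "q": joint angles; "qd": joint speeds; "joint_torque": joint torques, N m; "tool_pos": TCP position; "eef_rot": TCP orientation; "contact_force": force on the tool from outside, world axes, zero at the start; "moment": the same for the moment, N m; "opening": opening from 0.0 (shut) to 1.0 (fully open); "finger_force": force on a finger pad.
Only numpy, scipy, OpenCV 4.12 (cv2) and the standard library are available. Lean on these libraries where they do the work, as an engineer would, in place of code of your own. Each camera call takes 0.05 s, during which the arm holds its last target. There are 200 camera calls.

## Working session

There is one attempt and no reset: what is moved stays moved. The work goes in short steps, Python scripts to look and compute and a tool call to move; the robot and the scene stay as the last step left them, time stands still between calls to the robot, and variables do not carry over. Pictures are saved under pics/ and viewed, at most 14 in all, crops included, and the job is handed in when it is done.

Besides the shell and the picture viewer there is one more tool, called after ">>>" as a command line: name --argument value ..., lists and objects as JSON in quotes. carry_out: Moves the arm, as the interface text tells. Its arguments: {"type":"object","properties":{"rows":{"type":"array"},"newtons":{"type":"number"}},"required":["rows"]}

```bash
mkdir -p pics; ls
python3 - <<'E'
from plant import r
import cv2,numpy as np,pickle
s=r.get_state();print(s['clock'],s['tool_pos'],s['eef_rot'],r.grip_point_offset)
D={}
for n in("scene","side","wrist"):
    d=r.snapshot(n);D[n]=d;cv2.imwrite(f'pics/{n}0.png',d['image'][:,:,::-1]);print(n,[k for k in d],d['fx'],d['cx'],d['cy'],np.round(d['pose'],3).tolist())
pickle.dump(D,open('d0.pkl','wb'))
a=cv2.vconcat([cv2.hconcat([D['scene']['image']])])
E
```

```text
pics
0.0 [ 6.24333585e-01 -8.85974605e-05  2.09017171e-01] [ 7.07080478e-01  7.07132508e-01 -6.93930934e-04 -5.76261429e-04] 0.0187
scene ['image', 'fx', 'fy', 'cx', 'cy', 'pose'] 371.271781629026 253.86688950914012 192.39075829247196 [[-0.912, 0.317, -0.261, 0.219], [-0.411, -0.708, 0.574, 0.657], [-0.003, 0.631, 0.776, 0.979], [0.0, 0.0, 0.0, 1.0]]
side ['image', 'fx', 'fy', 'cx', 'cy', 'pose'] 497.9719496873786 261.1907384670997 191.8945934015296 [[-0.999, 0.002, -0.036, 0.459], [-0.034, -0.383, 0.923, 1.313], [-0.012, 0.924, 0.383, 0.614], [0.0, 0.0, 0.0, 1.0]]
wrist ['image', 'fx', 'fy', 'cx', 'cy', 'pose'] 264.27994333246806 257.1563349127076 193.1492474698985 [[1.0, 0.0, 0.001, 0.625], [-0.0, 0.958, 0.288, 0.074], [-0.001, -0.288, 0.958, 0.384], [0.0, 0.0, 0.0, 1.0]]
```

View pics/scene0.png

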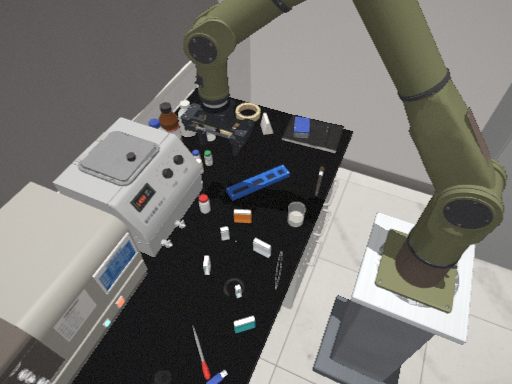

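View pics/side0.png

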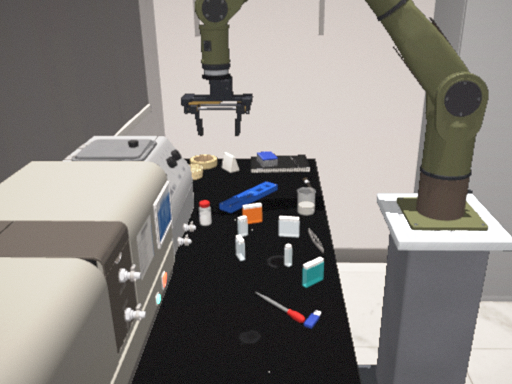

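View pics/wrist0.png

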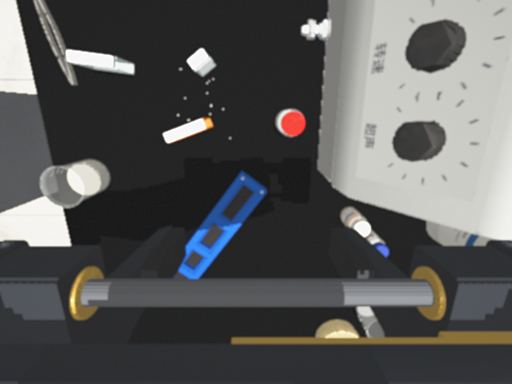

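The scene view shows:
- Four white cells: scene px (225,233), (262,247), (207,265) and (238,291). In the side view they are at (242,226), (289,226), (240,247) and (288,255).
- Decoys: orange at (243,216) and turquoise at (244,324).
- The blue rack at (258,182), the red vial at (204,204), the beaker at (297,214), and the timer at (267,124) beyond the rack.

Next I'll triangulate rough positions.

```bash
cat > h.py <<'E'
import numpy as np,cv2
def ray(d,u,v):
    p=np.array([(u-d['cx'])/d['fx'],-(v-d['cy'])/d['fy'],-1.]);P=np.asarray(d['pose'])
    w=P[:3,:3]@p;return P[:3,3],w/np.linalg.norm(w)
def plane(d,u,v,z):
    o,w=ray(d,u,v);return o+w*(z-o[2])/w[2]
def tri(L):  # [(d,u,v)...] least squares point and rms gap
    A=np.zeros((3,3));b=np.zeros(3);R=[ray(*l) for l in L]
    for o,w in R: M=np.eye(3)-np.outer(w,w);A+=M;b+=M@o
    x=np.linalg.solve(A,b);return x,max(np.linalg.norm(np.cross(x-o,w)) for o,w in R)
def proj(d,p):
    P=np.asarray(d['pose']);c=P[:3,:3].T@(np.asarray(p)-P[:3,3]);return d['cx']+d['fx']*c[0]/-c[2], d['cy']-d['fy']*c[1]/-c[2]
def white(im,t=110):
    h=cv2.cvtColor(im,cv2.COLOR_RGB2HSV);return ((h[...,1]<60)&(h[...,2]>t)).astype(np.uint8)*255
def blue(im):
    h=cv2.cvtColor(im,cv2.COLOR_RGB2HSV);return cv2.inRange(h,(100,140,60),(125,255,255))
def blobs(m,lo=20,hi=9000):
    n,l,s,c=cv2.connectedComponentsWithStats(m);return [(np.round(c[i]).astype(int).tolist(),s[i].tolist()) for i in range(1,n) if lo<s[i,4]<hi]
E
python3 - <<'E'
import pickle;from h import *
D=pickle.load(open('d0.pkl','rb'));S,I,W=D['scene'],D['side'],D['wrist']
bs=blobs(white(S['image'])[195:310,190:310]);bi=blobs(white(I['image'])[205:280,225:310])
for n,(a,b) in {'20':((225,233),(242,226)),'50':((262,247),(289,226)),'30':((207,265),(240,247)),'10':((238,291),(288,255)),'orange':((243,216),(252,214)),'turq':((244,324),(313,272)),'vial':((204,204),(205,212)),'beak':((297,214),(306,200)),'timer':((267,124),(230,162))}.items():
    x,e=tri([(S,*a),(I,*b)]);print(n,np.round(x,3),round(e,4))
for b in bs: print('s',[b[0][0]+190,b[0][1]+195],b[1][2:])
for b in bi: print('i',[b[0][0]+225,b[0][1]+205],b[1][2:])
c=max(cv2.findContours(blue(W['image'])[:310],0,2)[0],key=cv2.contourArea)
print('rackW',[np.round(plane(W,*p,.018),3).tolist() for p in cv2.boxPoints(cv2.minAreaRect(c))])
m=blue(S['image']);m[:150]=0;m[300:]=0
c=max(cv2.findContours(m,0,2)[0],key=cv2.contourArea)
print('rackS',cv2.minAreaRect(c),[np.round(plane(S,*p,.018),3).tolist() for p in cv2.boxPoints(cv2.minAreaRect(c))])
E
```

```text
20 [0.556 0.132 0.025] 0.0009
50 [0.433 0.132 0.026] 0.0001
30 [0.553 0.25  0.027] 0.0007
10 [0.437 0.285 0.026] 0.0
orange [0.534 0.05  0.022] 0.0007
turq [0.384 0.359 0.026] 0.0004
vial [0.663 0.067 0.036] 0.0006
beak [ 0.379 -0.017  0.036] 0.0014
timer [ 0.635 -0.382  0.026] 0.0009
s [192, 198] [7, 10, 40]
s [204, 207] [11, 14, 108]
s [297, 203] [14, 5, 25]
s [242, 211] [17, 5, 78]
s [295, 218] [16, 17, 222]
s [225, 233] [10, 14, 106]
s [262, 247] [18, 20, 242]
s [299, 285] [30, 72, 1123]
s [206, 265] [8, 20, 122]
s [238, 291] [7, 14, 72]
i [250, 206] [20, 4, 54]
i [304, 209] [12, 10, 113]
i [241, 237] [13, 46, 410]
i [289, 226] [22, 23, 438]
i [288, 255] [8, 24, 176]
i [306, 265] [7, 9, 46]
rackW [[0.485, -0.152, 0.018], [0.604, 0.0, 0.018], [0.642, -0.031, 0.018], [0.525, -0.191, 0.018]]
rackS ((257.6884765625, 181.61990356445312), (14.74830150604248, 64.88333129882812), 66.97450256347656) [[0.641, -0.034, 0.018], [0.5, -0.226, 0.018], [0.458, -0.174, 0.018], [0.597, 0.01, 0.018]]
```

>>> carry_out --rows '[[[-18,-7,0],[0,0,0],0],[[-18,-7,0],[0,0,0],0],[[-18,-7,0],[0,0,0],0],[[-18,-7,0],[0,0,0],0],[[-18,-7,0],[0,0,0],0],[[-18,-7,0],[0,0,0],0]]'

```text
clock: 0.75
tool_pos: [0.5544, -0.1812, 0.2096]
eef_rot: [0.708, 0.706, -0.0, -0.0]
contact_force: [0.7, 1.5, -0.5]
opening: 1.0
finger_force: 0.0
```

Run:
```python
from plant import r
import cv2,pickle
print(r.get_state()['tool_pos'])
d=r.snapshot('wrist');pickle.dump(d,open('w1.pkl','wb'));cv2.imwrite('pics/w1.png',d['image'][:,:,::-1])
```

```text
[ 0.55438546 -0.18119889  0.20964301]
```

>>> carry_out --rows '[[[23,-5,0],[0,0,0],0.4],[[23,-5,0],[0,0,0],0.4],[[23,-5,0],[0,0,0],0.4],[[23,-5,0],[0,0,0],0.4],[[23,-5,0],[0,0,0],0.4],[[23,-5,0],[0,0,0],0.4],[[23,-5,0],[0,0,0],0.4]]'

```text
clock: 1.5
tool_pos: [0.5049, 0.0526, 0.2099]
eef_rot: [0.705, 0.709, 0.0, -0.0]
contact_force: [0.9, -1.2, 0.7]
opening: 0.602
finger_force: 0.0
```

Run:
```python
from plant import r
import cv2,pickle
print(r.get_state()['tool_pos'])
d=r.snapshot('wrist');pickle.dump(d,open('w2.pkl','wb'));cv2.imwrite('pics/w2.png',d['image'][:,:,::-1])
```

```text
[0.5049025  0.05255878 0.20990627]
```

>>> carry_out --rows '[[[9,0,0],[0,0,0],0.4],[[9,0,0],[0,0,0],0.4],[[9,0,0],[0,0,0],0.4],[[9,0,0],[0,0,0],0.4]]'

```text
clock: 1.95
tool_pos: [0.5053, 0.1396, 0.2096]
eef_rot: [0.707, 0.707, -0.0, 0.0]
contact_force: [-0.3, -0.5, -0.7]
opening: 0.601
finger_force: 0.0
```

Run:
```python
from plant import r
import cv2,pickle
print(r.get_state()['tool_pos'])
d=r.snapshot('wrist');pickle.dump(d,open('w3.pkl','wb'));cv2.imwrite('pics/w3.png',d['image'][:,:,::-1])
```

```text
[0.50531263 0.13957345 0.20962834]
```

View pics/w1.png

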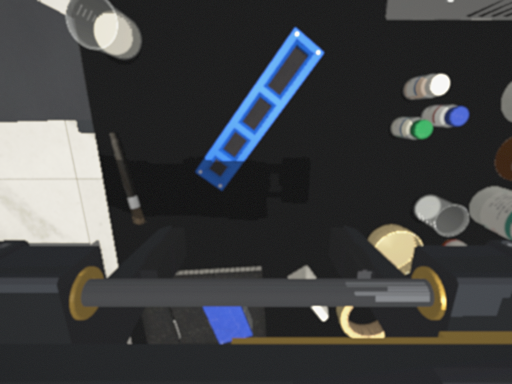

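View pics/w3.png

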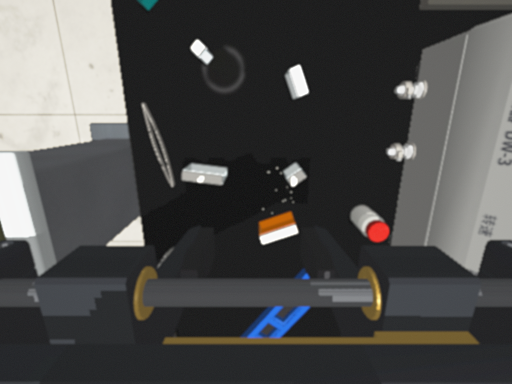

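w1 shows the rack with its largest slot at (290,70) and its smallest at (215,170), and a screw dot in each corner, at (297,34), (318,52), (200,171) and (220,186). In w3 the candidates are white cells at (201,50), (297,82), (205,174) and (293,175), plus the orange look-alike at (278,228). I'll confirm which is which in one enlarged crop and measure.

Run:
```python
import pickle;from h import *
D=pickle.load(open('d0.pkl','rb'));W0=D['wrist'];W1,W2,W3=[pickle.load(open(f'w{i}.pkl','rb')) for i in(1,2,3)]
def up(im,x0,y0,w,h,f): return cv2.resize(im[y0:y0+h,x0:x0+w],None,fx=f,fy=f,interpolation=cv2.INTER_CUBIC)
a=up(W3['image'],170,30,150,170,3.4)[:,:,::-1];b=up(W1['image'],190,20,140,170,3.4)[:,:,::-1][:, :280*3]
c=cv2.hconcat([a[:,:510],b]);c=cv2.resize(c,None,fx=.8,fy=.8) if c.shape[1]>800 else c
cv2.imwrite('pics/crop1.png',c);print(c.shape)
# screws: bright low-sat within rack hull
for n,W in(('w0',W0),('w1',W1)):
    m=blue(W['image']);m[280:]=0
    cn=max(cv2.findContours(cv2.morphologyEx(m,3,np.ones((5,5))),0,2)[0],key=cv2.contourArea)
    hm=cv2.fillPoly(np.zeros_like(m),[cv2.convexHull(cn)],255)
    h=cv2.cvtColor(W['image'],cv2.COLOR_RGB2HSV)
    s=((h[...,1]<130)&(h[...,2]>150)&(hm>0)).astype(np.uint8)*255
    print(n,cv2.minAreaRect(cn));
    for k in cv2.connectedComponentsWithStats(s)[3][1:]: print(np.round(k,1),np.round(plane(W,*k,.018),4))
```

```text
(462, 789, 3)
w0 ((218.64614868164062, 226.66921997070312), (34.6437873840332, 120.24464416503906), 37.87498474121094)
[242.5 177.9] [ 0.6041 -0.0132  0.018 ]
[261.5 191.7] [ 0.6313 -0.0338  0.018 ]
w1 ((259.2432556152344, 109.45946502685547), (40.686676025390625, 177.6263885498047), 35.53767776489258)
[296.5  33.5] [ 0.6041 -0.0129  0.018 ]
[317.7  52.1] [ 0.6314 -0.0335  0.018 ]
```

View pics/crop1.png

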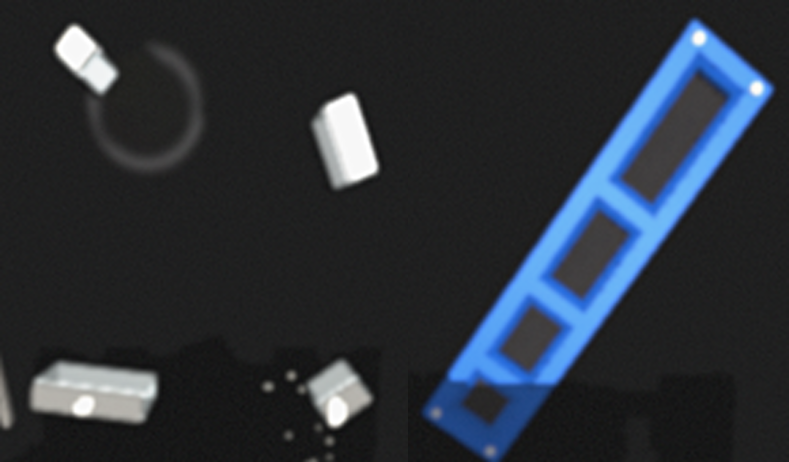

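The left of the crop shows cell_10 (square top, upper left), cell_30 (upper right), cell_50 (lower left, about 50 mm long) and cell_20 (lower right). All are white or frosted; the orange and turquoise boxes are the excluded look-alikes. The right of the crop shows the rack with its four screw dots and the smallest slot at the lower left. Next I'll put the camera straight above cell_10 and fix the rack pose.

>>> carry_out --rows '[[[7,-7,0],[0,0,0],0.6],[[7,-7,0],[0,0,0],0.6],[[7,-7,0],[0,0,0],0.6],[[7,-7,0],[0,0,0],0.6],[[7,-7,0],[0,0,0],0.6]]'

```text
clock: 2.5
tool_pos: [0.4364, 0.2076, 0.2098]
eef_rot: [0.709, 0.706, -0.0, 0.001]
contact_force: [-0.1, -0.5, 0.5]
opening: 0.398
finger_force: 0.0
```

```bash
cat >> h.py <<'E'
from scipy.spatial.transform import Rotation as Ro
ROUGH={'10':(.437,.285),'20':(.556,.132),'30':(.553,.25),'50':(.433,.132)}
def rel(s,x,y,z,head):  # shift cm, turn deg about tool z to put TCP at x,y,z with tool x along head (mod 180)
    R=Ro.from_quat(s['eef_rot']).as_matrix();h0=np.degrees(np.arctan2(R[1,0],R[0,0]))
    t=(h0-head+90)%180-90
    return np.round(R.T@(np.array([x,y,z])-s['tool_pos'])*100,2),round(t,1),round(h0,1)
def top(d,xy,z=.053,t=100,rad=.05):
    im=d['image'];m=white(im,t);c,_=cv2.findContours(m,0,cv2.CHAIN_APPROX_NONE)
    u=proj(d,(*xy,.04));best=min((k for k in c if cv2.contourArea(k)>60),key=lambda k:np.hypot(*(k.reshape(-1,2).mean(0)-u)))
    P=np.array([plane(d,*p,z)[:2] for p in best.reshape(-1,2)],np.float32)*1000
    (cx,cy),_,_=rr=cv2.minAreaRect(P);B=cv2.boxPoints(rr);e=B[1]-B[0];f=B[2]-B[1]
    if np.linalg.norm(f)>np.linalg.norm(e): e,f=f,e
    return cx/1000,cy/1000,np.degrees(np.arctan2(e[1],e[0])),np.linalg.norm(e),np.linalg.norm(f),best.reshape(-1,2).mean(0)
E
cat > look.py <<'E'
import sys,pickle,time;from h import *
from plant import r
n=sys.argv[1];d=r.snapshot('wrist');s=r.get_state();pickle.dump(d,open(f'n{n}.pkl','wb'));cv2.imwrite(f'pics/n{n}.png',d['image'][:,:,::-1])
for t in(90,140): 
    a=top(d,ROUGH[n],t=t);print(t,np.round(a[:2],4),'head %.1f size %.1f %.1f'%a[2:5],'px',np.round(a[5],1))
print('tcp',np.round(s['tool_pos'],4),'above',rel(s,*a[:2],.10,a[2]))
E
python3 look.py 10
python3 - <<'E'
import pickle;from h import *
W1=pickle.load(open('w1.pkl','rb'))
Q=np.array([plane(W1,*k,.018)[:2] for k in((296.5,33.5),(317.7,52.1),(199.9,171.5),(220.1,186.2))]);print(np.round(Q,4))
c=Q.mean(0);e=Q[:2].mean(0)-Q[2:].mean(0);L=np.linalg.norm(e);e/=L;print('rack',c,np.degrees(np.arctan2(e[1],e[0])),L,np.linalg.norm(Q[0]-Q[1]),np.linalg.norm(Q[2]-Q[3]))
for n,x in(('10',-.08975),('20',-.04825),('30',.00325),('50',.06975)):
    p=c+e*x;print(n,np.round(p,4),'px',np.round(proj(W1,(*p,.018))))
E
```

```text
90 [0.4389 0.2853] head 48.4 size 15.9 15.2 px [258.  110.4]
140 [0.4387 0.2854] head 46.4 size 14.1 14.1 px [257.9 110.5]
tcp [0.4365 0.2077 0.2098] above (array([ 7.78,  0.18, 10.97]), np.float64(43.4), np.float64(89.7))
[[ 0.6041 -0.0129]
 [ 0.6314 -0.0335]
 [ 0.4743 -0.1849]
 [ 0.5019 -0.2066]]
rack [ 0.55293228 -0.10947864] 53.08329723473596 0.21585307271851922 0.03420461700669653 0.035092177831485744
10 [ 0.499  -0.1812] px [217. 169.]
20 [ 0.524  -0.1481] px [234. 145.]
30 [ 0.5549 -0.1069] px [257. 114.]
50 [ 0.5948 -0.0537] px [288.  70.]
```

>>> carry_out --rows '[[[7.8,0.2,11],[0,0,43],0.6],[[7.8,0.2,11],[0,0,43],0.6],[[7.8,0.2,11],[0,0,43],0.6],[[7.8,0.2,11],[0,0,43],0.6],[[7.8,0.2,11],[0,0,43],0.6],[[7.8,0.2,11],[0,0,43],0.6],[[7.8,0.2,11],[0,0,43],0.6]]'

```text
clock: 3.25
tool_pos: [0.4381, 0.2869, 0.0998]
eef_rot: [0.917, 0.399, 0.0, 0.0]
contact_force: [0.9, 0.3, 0.2]
opening: 0.403
finger_force: 0.0
```

Run:
```python
from plant import r;from h import *
d=r.snapshot('wrist');cv2.imwrite('pics/g10.png',d['image'][:,:,::-1]);s=r.get_state();print(s['tool_pos'],rel(s,.4388,.2854,.0205,47))
```

```text
[0.43787344 0.28717339 0.09999083] (array([-0.07,  0.18,  7.95]), np.float64(0.1), np.float64(47.1))
```

View pics/g10.png

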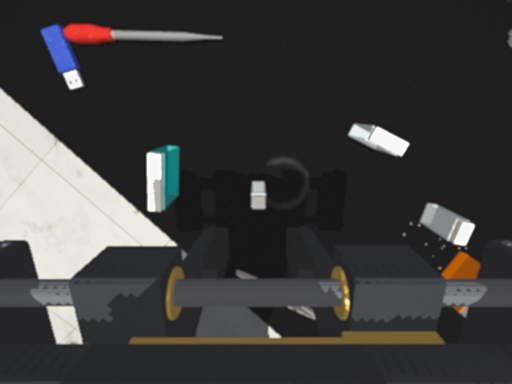

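The cell is centred between the fingers, with its top at about (259,190). Descending to grasp it.

>>> carry_out --rows '[[[-0.1,0.1,4],[0,0,0],0.6],[[-0.1,0.1,7.9],[0,0,0],0.6],[[-0.1,0.1,7.9],[0,0,0],0.6],[[-0.1,0.1,7.9],[0,0,0],0.6],[[-0.1,0.1,7.9],[0,0,0],1],[[-0.1,0.1,7.9],[0,0,0],1],[[-0.1,0.1,7.9],[0,0,0],1],[[-0.1,0.1,7.9],[0,0,0],1],[[-0.1,0.1,7.9],[0,0,0],1],[[-0.1,0.1,7.9],[0,0,0],1]]' --newtons 15

```text
clock: 4.3
tool_pos: [0.4381, 0.2871, 0.0219]
eef_rot: [0.917, 0.399, 0.001, -0.0]
contact_force: [0.1, -0.5, 6.8]
opening: 0.123
finger_force: 15.0
```

Run:
```python
from plant import r;from h import *
s=r.get_state();print(s['tool_pos'],rel(s,.499,-.1812,.13,53.1))
```

```text
[0.43810231 0.28706912 0.0219173 ] (array([-30.06,  36.4 , -10.85]), np.float64(-6.1), np.float64(47.0))
```

>>> carry_out --rows '[[[0,0,-2],[0,0,0],1],[[0,0,-6],[0,0,0],1],[[0,0,-10.8],[0,0,0],1],[[0,0,-10.8],[0,0,0],1]]'

```text
clock: 4.7
tool_pos: [0.4403, 0.2886, 0.134]
eef_rot: [0.917, 0.399, 0.005, -0.001]
contact_force: [0.9, -0.4, -0.8]
opening: 0.119
finger_force: 15.0
```

>>> carry_out --rows '[[[-30,36.4,0],[0,0,-6],1],[[-30,36.4,0],[0,0,-6],1],[[-30,36.4,0],[0,0,-6],1],[[-30,36.4,0],[0,0,-6],1],[[-30,36.4,0],[0,0,-6],1],[[-30,36.4,0],[0,0,-6],1],[[-30,36.4,0],[0,0,-6],1],[[-30,36.4,0],[0,0,-6],1],[[-30,36.4,0],[0,0,-6],1],[[-30,36.4,0],[0,0,-6],1],[[-30,36.4,0],[0,0,-6],1],[[-30,36.4,0],[0,0,-6],1]]'

```text
clock: 5.9
tool_pos: [0.4982, -0.1803, 0.1283]
eef_rot: [0.895, 0.446, -0.0, -0.001]
contact_force: [0.1, 0.5, -0.7]
opening: 0.12
finger_force: 15.0
```

Run:
```python
from plant import r;from h import *
d=r.snapshot('wrist');cv2.imwrite('pics/p10.png',d['image'][:,:,::-1]);s=r.get_state();print(s['tool_pos'],s['opening'],rel(s,.499,-.1812,.06,53.1))
e=np.array([np.cos(np.radians(53.1)),np.sin(np.radians(53.1))]);
m=blue(d['image']);c=max(cv2.findContours(m,0,2)[0],key=cv2.contourArea)
for x in(-.08975,-.04825,.00325,.06975): print(np.round(proj(d,(*(np.array([.5529,-.1095])+e*x),.018))))
```

```text
[ 0.49831136 -0.17908377  0.12839391] 0.12064540296256218 (array([-0.13,  0.19,  6.84]), np.float64(0.0), np.float64(53.1))
[258. 184.]
[258. 147.]
[258.  95.]
[258.  20.]
```

View pics/p10.png

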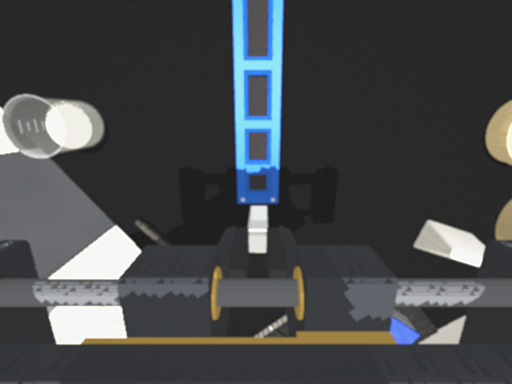

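The wrist view shows the cell upright in the fingers at (257,225), in line with the smallest slot at (258,183). The projected slot centre agrees. Lowering in steps.

>>> carry_out --rows '[[[-0.1,0.1,4],[0,0,0],1],[[-0.1,0.1,8],[0,0,0],1],[[-0.1,0.1,8],[0,0,0],1],[[-0.1,0.1,9],[0,0,0],1],[[-0.1,0.1,9.5],[0,0,0],1],[[-0.1,0.1,9.8],[0,0,0],1],[[-0.1,0.1,10],[0,0,0],1],[[-0.1,0.1,10],[0,0,0],1]]'

```text
clock: 6.75
tool_pos: [0.4992, -0.1826, 0.0294]
eef_rot: [0.895, 0.446, 0.0, 0.0]
contact_force: [0.8, -0.2, -0.6]
opening: 0.119
finger_force: 15.0
```

>>> carry_out --rows '[[[0,0,0.1],[0,0,0],1],[[0,0,0.2],[0,0,0],1],[[0,0,0.2],[0,0,0],1]]'

```text
clock: 7.05
tool_pos: [0.4989, -0.1825, 0.0269]
eef_rot: [0.895, 0.446, 0.0, 0.0]
contact_force: [0.4, -0.1, 0.1]
opening: 0.117
finger_force: 15.0
```

>>> carry_out --rows '[[[0,0,0.1],[0,0,0],1],[[0,0,0.1],[0,0,0],1]]'

```text
clock: 7.25
tool_pos: [0.4993, -0.1826, 0.0261]
eef_rot: [0.895, 0.446, 0.0, 0.0]
contact_force: [-0.1, 1.2, 1.7]
opening: 0.12
finger_force: 15.0
```

>>> carry_out --rows '[[[0,0,0.1],[0,0,0],1],[[0,0,0.1],[0,0,0],1]]'

```text
clock: 7.45
tool_pos: [0.4999, -0.1829, 0.0258]
eef_rot: [0.895, 0.446, 0.001, 0.001]
contact_force: [0.7, 0.3, 9.7]
opening: 0.121
finger_force: 15.0
```

Contact came at TCP z = 0.026, as expected for the slot floor. Releasing, rising, then moving to look at cell_20.

>>> carry_out --rows '[[[0,0,-0.1],[0,0,0],0.8],[[0,0,-0.1],[0,0,0],0.6],[[0,0,-0.1],[0,0,0],0.6],[[0,0,-0.1],[0,0,0],0.6],[[0,0,-4],[0,0,0],0.6],[[0,0,-9],[0,0,0],0.6],[[21,-14.2,-18.4],[0,0,0],0.6],[[21,-14.2,-18.4],[0,0,0],0.6],[[21,-14.2,-18.4],[0,0,0],0.6],[[21,-14.2,-18.4],[0,0,0],0.6],[[21,-14.2,-18.4],[0,0,0],0.6],[[21,-14.2,-18.4],[0,0,0],0.6]]'

```text
clock: 8.65
tool_pos: [0.5123, 0.077, 0.2103]
eef_rot: [0.893, 0.449, 0.002, -0.001]
contact_force: [1.1, 0.5, 0.2]
opening: 0.402
finger_force: 0.0
```

>>> carry_out --rows '[[[0,0,0],[0,0,0],0.6],[[0,0,0],[0,0,0],0.6]]'

```text
clock: 8.85
tool_pos: [0.5114, 0.0699, 0.2085]
eef_rot: [0.895, 0.446, -0.001, 0.0]
contact_force: [-0.9, 0.5, -0.0]
opening: 0.399
finger_force: 0.0
```

```bash
python3 look.py 20
```

```text
90 [0.5572 0.134 ] head 45.8 size 25.2 17.7 px [254.8 110.6]
140 [0.5569 0.1342] head 36.5 size 24.1 14.5 px [254.6 110.2]
tcp [0.5112 0.0688 0.2082] above (array([ 7.99, -0.3 , 10.81]), np.float64(16.4), np.float64(52.9))
```

Run:
```python
import pickle;from h import *
d=pickle.load(open('n20.pkl','rb'))
for t in(120,160,180,200,220):
    a=top(d,ROUGH['20'],t=t);print(t,np.round(a[:2],4),'head %.1f size %.1f %.1f'%a[2:5])
cv2.imwrite('pics/n20c.png',cv2.resize(d['image'][80:140,215:295,::-1],None,fx=8,fy=8,interpolation=cv2.INTER_NEAREST))
```

```text
120 [0.557 0.134] head 42.8 size 25.0 16.6
160 [0.5569 0.1341] head 35.8 size 23.5 14.0
180 [0.5569 0.1342] head 36.5 size 22.9 13.8
200 [0.5569 0.1341] head 35.7 size 22.8 13.2
220 [0.5569 0.1342] head 35.7 size 22.1 12.9
```

View pics/n20c.png

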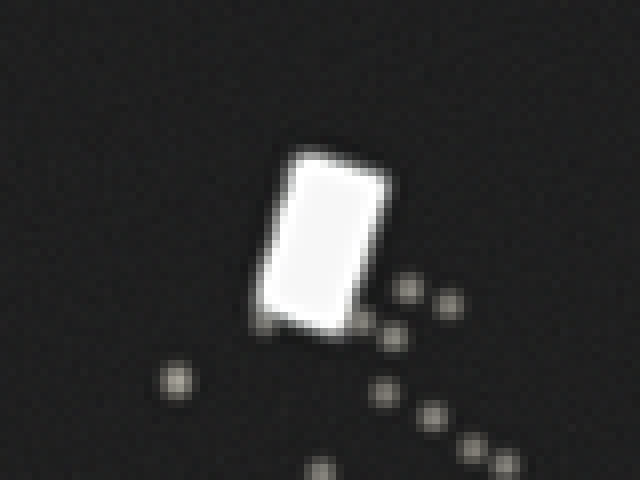

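The top face is a clean rectangle in the crop, spanning (255,150)–(390,340) there, which gives a heading of 36° once the bench specks are thresholded out. Grasping it.

>>> carry_out --rows '[[[8,-0.3,10.8],[0,0,17],0.6],[[8,-0.3,10.8],[0,0,17],0.6],[[8,-0.3,10.8],[0,0,17],0.6],[[8,-0.3,10.8],[0,0,17],0.6],[[8,-0.3,10.8],[0,0,17],0.6],[[8,-0.3,14],[0,0,17],0.6],[[8,-0.3,17],[0,0,17],0.6],[[8,-0.3,18.6],[0,0,17],0.6],[[8,-0.3,18.6],[0,0,17],0.6]]'

```text
clock: 9.8
tool_pos: [0.5567, 0.1334, 0.0226]
eef_rot: [0.952, 0.308, -0.001, 0.001]
contact_force: [-0.0, -0.2, -0.1]
opening: 0.4
finger_force: 0.0
```

Run:
```python
from plant import r;from h import *
s=r.get_state();print(s['tool_pos'],rel(s,.5569,.1342,.0213,36))
```

```text
[0.55665401 0.13335975 0.02262803] (array([ 0.07, -0.05,  0.13]), np.float64(-0.2), np.float64(35.8))
```

>>> carry_out --rows '[[[0,0,0.1],[0,0,0],1],[[0,0,0.1],[0,0,0],1],[[0,0,0.1],[0,0,0],1],[[0,0,0.1],[0,0,0],1],[[0,0,0.1],[0,0,0],1],[[0,0,-4],[0,0,0],1],[[0,0,-8],[0,0,0],1],[[0,0,-11],[0,0,0],1],[[0,0,-11],[0,0,0],1],[[0,0,-11],[0,0,0],1]]'

```text
clock: 10.8
tool_pos: [0.5577, 0.1366, 0.1333]
eef_rot: [0.951, 0.309, 0.001, -0.0]
contact_force: [-0.3, 0.4, -1.3]
opening: 0.119
finger_force: 15.0
```

Run:
```python
from plant import r;from h import *
s=r.get_state();print(s['tool_pos'],s['opening'],rel(s,.524,-.1481,.13,53.1))
```

```text
[0.55767508 0.13657221 0.13331139] 0.11876039602157845 (array([-19.46,  21.05,   0.32]), np.float64(-17.1), np.float64(36.0))
```

>>> carry_out --rows '[[[-19.4,21,0],[0,0,-17],1],[[-19.4,21,0],[0,0,-17],1],[[-19.4,21,0],[0,0,-17],1],[[-19.4,21,0],[0,0,-17],1],[[-19.4,21,0],[0,0,-17],1],[[-19.4,21,0],[0,0,-17],1],[[-19.4,21,0],[0,0,-17],1],[[-19.4,21,0],[0,0,-17],1],[[-19.4,21,0],[0,0,-17],1],[[-19.4,21,0],[0,0,-17],1]]'

```text
clock: 11.8
tool_pos: [0.5242, -0.1453, 0.1323]
eef_rot: [0.894, 0.448, -0.0, -0.001]
contact_force: [-0.3, -0.0, -0.8]
opening: 0.118
finger_force: 15.0
```

Run:
```python
from plant import r;from h import *
for i in range(2):
    d=r.snapshot('wrist');s=r.get_state();print(s['tool_pos'],s['opening'],rel(s,.524,-.1481,.06,53.1))
cv2.imwrite('pics/p20.png',d['image'][:,:,::-1])
e=np.array([np.cos(np.radians(53.1)),np.sin(np.radians(53.1))]);print(proj(d,(*(np.array([.5529,-.1095])-e*.04825),.018)))
```

```text
[ 0.52430314 -0.14555538  0.13251267] 0.1141200330758342 (array([-0.23,  0.13,  7.25]), np.float64(0.1), np.float64(53.2))
[ 0.52430184 -0.14589094  0.13264445] 0.11627113140564188 (array([-0.2 ,  0.11,  7.26]), np.float64(0.0), np.float64(53.1))
(np.float64(257.6910046940594), np.float64(184.7294592254018))
```

View pics/p20.png

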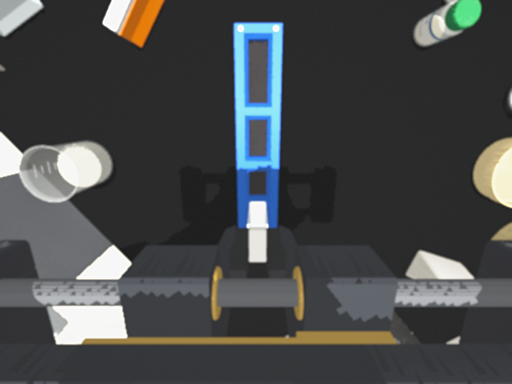

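cell_20 is held upright at (258,230), in line with its slot at (258,183). Lowering it with contact checks.

>>> carry_out --rows '[[[-0.2,0.1,4],[0,0,0],1],[[-0.2,0.1,8],[0,0,0],1],[[-0.2,0.1,8.3],[0,0,0],1],[[-0.2,0.1,9],[0,0,0],1],[[-0.2,0.1,9.5],[0,0,0],1],[[-0.2,0.1,10],[0,0,0],1],[[-0.2,0.1,10.4],[0,0,0],1],[[-0.2,0.1,10.4],[0,0,0],1],[[-0.2,0.1,10.4],[0,0,0],1]]'

```text
clock: 12.8
tool_pos: [0.5239, -0.1498, 0.0292]
eef_rot: [0.895, 0.446, 0.0, 0.0]
contact_force: [0.1, 0.6, -0.6]
opening: 0.117
finger_force: 15.0
```

>>> carry_out --rows '[[[0,0,0.1],[0,0,0],1],[[0,0,0.2],[0,0,0],1],[[0,0,0.2],[0,0,0],1]]'

```text
clock: 13.1
tool_pos: [0.5241, -0.1498, 0.0271]
eef_rot: [0.895, 0.446, 0.0, 0.0]
contact_force: [0.4, 0.4, 2.6]
opening: 0.116
finger_force: 15.0
```

>>> carry_out --rows '[[[0,0,0.1],[0,0,0],1],[[0,0,0.1],[0,0,0],1]]'

```text
clock: 13.3
tool_pos: [0.5246, -0.1499, 0.0269]
eef_rot: [0.895, 0.446, 0.001, 0.001]
contact_force: [0.2, 0.8, 10.5]
opening: 0.118
finger_force: 15.0
```

>>> carry_out --rows '[[[0,0,-0.1],[0,0,0],0.8],[[0,0,-0.1],[0,0,0],0.6],[[0,0,-0.1],[0,0,0],0.6],[[0,0,-0.1],[0,0,0],0.6],[[0,0,-4],[0,0,0],0.6],[[0,0,-9],[0,0,0],0.6],[[0,0,-10],[0,0,0],0.6]]'

```text
clock: 14.0
tool_pos: [0.5265, -0.1503, 0.13]
eef_rot: [0.895, 0.446, 0.003, 0.002]
contact_force: [0.5, 0.4, 0.3]
opening: 0.401
finger_force: 0.0
```

>>> carry_out --rows '[[[26.2,-21.6,-8.3],[0,0,0],0.6],[[26.2,-21.6,-8.3],[0,0,0],0.6],[[26.2,-21.6,-8.3],[0,0,0],0.6],[[26.2,-21.6,-8.3],[0,0,0],0.6],[[26.2,-21.6,-8.3],[0,0,0],0.6],[[26.2,-21.6,-8.3],[0,0,0],0.6],[[26.2,-21.6,-8.3],[0,0,0],0.6],[[26.2,-21.6,-8.3],[0,0,0],0.6],[[26.2,-21.6,-8.3],[0,0,0],0.6],[[26.2,-21.6,-8.3],[0,0,0],0.6]]'

```text
clock: 15.0
tool_pos: [0.5086, 0.1875, 0.2081]
eef_rot: [0.895, 0.445, -0.001, 0.001]
contact_force: [0.3, -1.1, -0.7]
opening: 0.395
finger_force: 0.0
```

```bash
sed -i 's/(90,140)/(160,200)/' look.py; python3 look.py 30
```

```text
160 [0.5548 0.2507] head -68.4 size 33.4 14.0 px [255.3 110.2]
200 [0.5549 0.2508] head -68.9 size 32.7 13.3 px [255.3 110.2]
tcp [0.5087 0.1871 0.2081] above (array([ 7.89, -0.17, 10.8 ]), np.float64(-58.3), np.float64(52.8))
```

>>> carry_out --rows '[[[7.9,-0.2,10.8],[0,0,-58],0.6],[[7.9,-0.2,10.8],[0,0,-58],0.6],[[7.9,-0.2,10.8],[0,0,-58],0.6],[[7.9,-0.2,10.8],[0,0,-58],0.6],[[7.9,-0.2,10.8],[0,0,-58],0.6],[[7.9,-0.2,10.8],[0,0,-58],0.6],[[7.9,-0.2,10.8],[0,0,-58],0.6],[[7.9,-0.2,10.8],[0,0,-58],0.6],[[7.9,-0.2,14],[0,0,-58],0.6],[[7.9,-0.2,17],[0,0,-58],0.6],[[7.9,-0.2,18.7],[0,0,-58],0.6],[[7.9,-0.2,18.7],[0,0,-58],0.6]]'

```text
clock: 16.25
tool_pos: [0.5532, 0.2513, 0.0193]
eef_rot: [0.568, 0.823, -0.003, -0.001]
contact_force: [0.1, -1.4, -0.4]
opening: 0.399
finger_force: 0.0
```

Run:
```python
from plant import r;from h import *
s=r.get_state();print(s['tool_pos'],s['contact_force'],rel(s,.5549,.2508,.0213,111.2))
```

```text
[0.55324466 0.25130752 0.01928233] [ 0.13453938 -1.3508531  -0.42304075] (array([-0.11,  0.14, -0.2 ]), np.float64(-0.4), np.float64(110.8))
```

>>> carry_out --rows '[[[0,0.1,-0.2],[0,0,0],0.6],[[0,0.1,-0.2],[0,0,0],1],[[0,0.1,-0.2],[0,0,0],1],[[0,0.1,-0.2],[0,0,0],1],[[0,0.1,-0.2],[0,0,0],1],[[0,0.1,-0.2],[0,0,0],1]]'

```text
clock: 16.85
tool_pos: [0.5565, 0.2547, 0.0251]
eef_rot: [0.566, 0.824, 0.001, 0.0]
contact_force: [-0.2, -0.7, 6.6]
opening: 0.002
finger_force: 3.3
```

>>> carry_out --rows '[[[0,0,-4],[0,0,0],1],[[0,0,-8],[0,0,0],1],[[0,0,-11],[0,0,0],1],[[0,0,-11],[0,0,0],1],[[0,0,-11],[0,0,0],1]]'

```text
clock: 17.35
tool_pos: [0.5559, 0.2541, 0.1343]
eef_rot: [0.566, 0.824, 0.0, 0.0]
contact_force: [-0.5, -0.6, -0.8]
opening: 0.007
finger_force: 0.0
```

Run:
```python
from plant import r;from h import *
s=r.get_state();print(s['tool_pos'],s['opening'],rel(s,.5549,-.1069,.13,53.1))
```

```text
[0.55591299 0.2540964  0.13430566] 0.0073549357627545895 (array([-33.67, -13.03,   0.42]), np.float64(57.9), np.float64(111.0))
```

The fingers shut to zero, so the grasp on cell_30 failed. Looking at what happened.

Run:
```python
from plant import r;from h import *
d=r.snapshot('wrist');e=r.snapshot('side');f=r.snapshot('scene')
a=cv2.resize(d['image'][60:260,130:390],None,fx=2,fy=2);b=cv2.resize(e['image'][190:290,200:330],None,fx=2,fy=2,interpolation=cv2.INTER_CUBIC);c=cv2.resize(f['image'][190:290,160:290],None,fx=2,fy=2,interpolation=cv2.INTER_CUBIC)
o=cv2.hconcat([a,cv2.vconcat([b,c])]);print(o.shape);cv2.imwrite('pics/f30.png',o[:,:,::-1])
```

```text
(400, 780, 3)
```

View pics/f30.png

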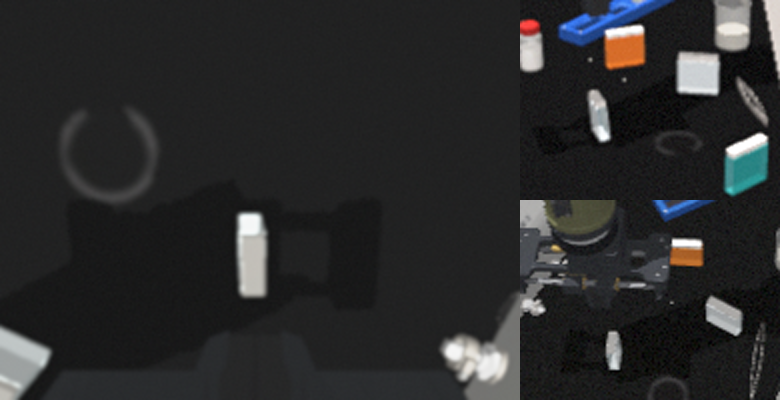

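Run:
```python
from plant import r;from h import *
d=r.snapshot('wrist');s=r.get_state();g=d['image']
print(s['tool_pos'],plane(d,256,193,.053),[np.round(rel(s,*plane(d,u,v,.053)[:2],.1,111)[0],2) for u,v in((256,193),(256,178),(256,208))])
sd=r.snapshot('side');o=np.array([.5549,.2508])
for z in(0,.053): print(np.round(proj(sd,(*o,z)),1))
m=white(sd['image'],100);b=[k for k in blobs(m[205:280,225:310])];print([([k[0][0]+225,k[0][1]+205],k[1]) for k in b])
cv2.imwrite('pics/s30.png',cv2.resize(sd['image'][225:285,210:290,::-1],None,fx=7,fy=7,interpolation=cv2.INTER_CUBIC))
```

```text
[0.55478383 0.25359428 0.13234161] [0.55506285 0.25096608 0.053     ] [array([-0.25, -0.06,  3.23]), array([ 1.3 , -0.06,  3.23]), array([-1.86, -0.06,  3.24])]
[239.7 257.1]
[239.1 237.8]
[([250, 206], [17, 0, 20, 4, 54]), ([304, 209], [73, 0, 12, 10, 116]), ([288, 226], [53, 11, 22, 22, 441]), ([240, 247], [11, 30, 10, 26, 225]), ([306, 265], [78, 56, 7, 9, 46])]
```

View pics/s30.png

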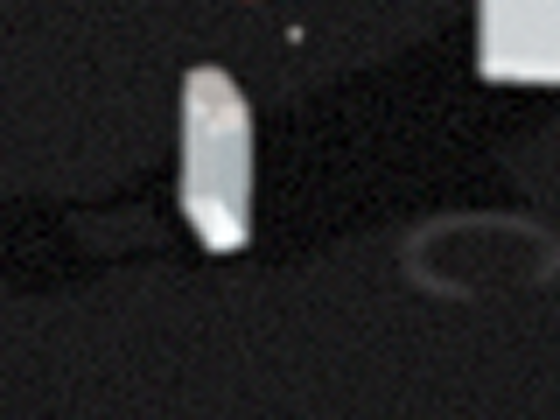

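The side view shows cell_30 still upright at its original place, crop (215,160), and its measured centre is (0.555, 0.251). So it wasn't displaced. I'll open, re-centre, descend, and close gently in stages.

>>> carry_out --rows '[[[-0.2,0,0],[0,0,0],0.5],[[-0.2,0,0],[0,0,0],0.5],[[-0.2,0,0],[0,0,0],0.5],[[-0.2,0,0],[0,0,0],0.5],[[-0.2,0,0],[0,0,0],0.5],[[-0.2,0,0],[0,0,0],0.5]]' --newtons 8

```text
clock: 18.2
tool_pos: [0.5565, 0.2524, 0.1339]
eef_rot: [0.566, 0.824, 0.0, 0.0]
contact_force: [0.8, -0.3, -0.0]
opening: 0.498
finger_force: 0.0
```

Run:
```python
from plant import r;from h import *
for i in range(3):
    d=r.snapshot('wrist');s=r.get_state();print(s['tool_pos'],s['opening'],rel(s,.555,.2508,.0195,111.1))
g=d['image'][150:300,190:320];cv2.imwrite('pics/f30b.png',cv2.resize(g,None,fx=4,fy=4,interpolation=cv2.INTER_CUBIC)[:,:,::-1])
```

```text
[0.55647231 0.25234699 0.13388425] 0.5023550753914814 (array([-0.09, -0.19, 11.44]), np.float64(-0.1), np.float64(111.0))
[0.55644396 0.25235967 0.13388131] 0.5015482309001451 (array([-0.09, -0.19, 11.44]), np.float64(-0.1), np.float64(111.0))
[0.55645703 0.25231712 0.13386721] 0.5020745771439736 (array([-0.09, -0.19, 11.44]), np.float64(-0.1), np.float64(111.0))
```

View pics/f30b.png

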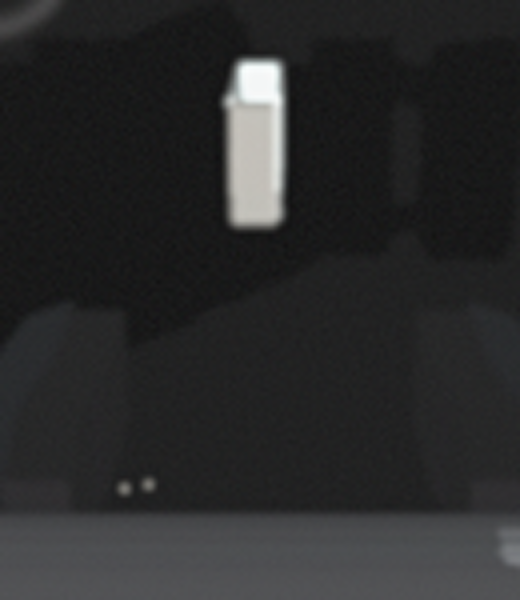

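cell_30 is upright and aligned at crop (255,145), about 2–4 mm to the left of the finger centre line. Correcting for that while descending.

>>> carry_out --rows '[[[-0.1,-0.3,4],[0,0,0],0.5],[[-0.1,-0.3,8],[0,0,0],0.5],[[-0.1,-0.3,10],[0,0,0],0.5],[[-0.1,-0.3,11.3],[0,0,0],0.5],[[-0.1,-0.3,11.3],[0,0,0],0.5],[[-0.1,-0.3,11.3],[0,0,0],0.7],[[-0.1,-0.3,11.3],[0,0,0],0.78],[[-0.1,-0.3,11.3],[0,0,0],0.8],[[-0.1,-0.3,11.3],[0,0,0],0.82]]'

```text
clock: 19.25
tool_pos: [0.5546, 0.2506, 0.0217]
eef_rot: [0.566, 0.824, 0.001, 0.0]
contact_force: [0.4, -0.5, 0.6]
opening: 0.187
finger_force: 0.0
```

>>> carry_out --rows '[[[0,0,0],[0,0,0],0.84],[[0,0,0],[0,0,0],0.86],[[0,0,0],[0,0,0],0.87],[[0,0,0],[0,0,0],0.88]]'

```text
clock: 19.65
tool_pos: [0.5541, 0.2503, 0.0209]
eef_rot: [0.566, 0.824, 0.0, 0.0]
contact_force: [0.4, -1.0, 1.9]
opening: 0.126
finger_force: 8.0
```

>>> carry_out --rows '[[[0,0,0],[0,0,0],0.9],[[0,0,0],[0,0,0],0.9]]'

```text
clock: 19.85
tool_pos: [0.5541, 0.2503, 0.0209]
eef_rot: [0.566, 0.824, 0.0, 0.0]
contact_force: [1.2, 0.3, 1.5]
opening: 0.13
finger_force: 8.0
```

>>> carry_out --rows '[[[0,0,0],[0,0,0],0.8],[[0,0,0],[0,0,0],0.78],[[0,0,0.3],[0,0,0],0.78],[[0,0,0.3],[0,0,0],0.78],[[0,0,0.3],[0,0,0],0.84],[[0,0,0.3],[0,0,0],0.86],[[0,0,0.3],[0,0,0],0.88],[[0,0,0.3],[0,0,0],0.9]]' --newtons 10

```text
clock: 20.65
tool_pos: [0.554, 0.2503, 0.0179]
eef_rot: [0.566, 0.824, 0.0, 0.0]
contact_force: [-0.3, -1.0, -0.3]
opening: 0.125
finger_force: 10.0
```

>>> carry_out --rows '[[[0,0,-0.2],[0,0,0],0.9],[[0,0,-0.4],[0,0,0],0.9],[[0,0,-0.4],[0,0,0],0.9]]'

```text
clock: 20.95
tool_pos: [0.5543, 0.2504, 0.0222]
eef_rot: [0.566, 0.824, 0.0, 0.0]
contact_force: [0.2, -0.2, -0.3]
opening: 0.127
finger_force: 10.0
```

>>> carry_out --rows '[[[0,0,-3],[0,0,0],0.9],[[0,0,-6],[0,0,0],0.9],[[0,0,-9],[0,0,0],0.9],[[0,0,-11],[0,0,0],0.9],[[0,0,-11],[0,0,0],0.9],[[0,0,-11],[0,0,0],0.9],[[0,0,-11],[0,0,0],0.9]]'

```text
clock: 21.65
tool_pos: [0.5532, 0.2497, 0.1305]
eef_rot: [0.566, 0.824, -0.001, -0.0]
contact_force: [0.9, -0.7, -0.6]
opening: 0.127
finger_force: 10.0
```

Run:
```python
from plant import r;from h import *
s=r.get_state();print(s['tool_pos'],s['opening'],rel(s,.5549,-.1069,.13,53.1))
```

```text
[0.55315383 0.24966386 0.13047471] 0.1266126548072121 (array([-33.35, -12.62,   0.1 ]), np.float64(57.9), np.float64(111.0))
```

>>> carry_out --rows '[[[-33.3,-12.6,0],[0,0,58],0.9],[[-33.3,-12.6,0],[0,0,58],0.9],[[-33.3,-12.6,0],[0,0,58],0.9],[[-33.3,-12.6,0],[0,0,58],0.9],[[-33.3,-12.6,0],[0,0,58],0.9],[[-33.3,-12.6,0],[0,0,58],0.9],[[-33.3,-12.6,0],[0,0,58],0.9],[[-33.3,-12.6,0],[0,0,58],0.9],[[-33.3,-12.6,0],[0,0,58],0.9],[[-33.3,-12.6,0],[0,0,58],0.9],[[-33.3,-12.6,0],[0,0,58],0.9],[[-33.3,-12.6,0],[0,0,58],0.9]]'

```text
clock: 22.85
tool_pos: [0.5558, -0.1036, 0.1316]
eef_rot: [0.894, 0.448, 0.0, -0.001]
contact_force: [0.4, 0.4, -0.8]
opening: 0.126
finger_force: 10.0
```

Run:
```python
from plant import r;from h import *
d=r.snapshot('wrist');s=r.get_state();print(s['tool_pos'],s['opening'],rel(s,.5549,-.1069,.0219,53.1))
print('slot px',np.round(proj(d,(.5549,-.1069,.018)),1))
m=white(d['image'],60);m[235:]=0;print('cell',[b for b in blobs(m[:, 230:290]) ])
# dark slot floor centroid in the column of the rack
h=cv2.cvtColor(d['image'],cv2.COLOR_RGB2HSV);b=blue(d['image'])[100:215,225:295];c=b.any(1);print('rack cols by row',[(i+100,*(np.flatnonzero(b[i])[[0,-1]]+225)) for i in range(0,115,10) if c[i]])
```

```text
[ 0.55584281 -0.10401962  0.13175694] 0.13094833722332386 (array([-0.29,  0.1 , 10.99]), np.float64(0.1), np.float64(53.2))
slot px [257.7 185.8]
cell [([11, 87], [8, 84, 7, 7, 38]), ([44, 87], [42, 84, 6, 7, 36]), ([28, 124], [20, 97, 16, 55, 878]), ([27, 214], [16, 191, 23, 44, 887])]
rack cols by row [(100, np.int64(234), np.int64(281)), (110, np.int64(234), np.int64(281)), (120, np.int64(235), np.int64(280)), (130, np.int64(235), np.int64(280)), (140, np.int64(235), np.int64(280)), (150, np.int64(235), np.int64(280)), (160, np.int64(235), np.int64(279)), (170, np.int64(236), np.int64(279)), (180, np.int64(236), np.int64(278)), (190, np.int64(237), np.int64(278)), (200, np.int64(237), np.int64(278)), (210, np.int64(237), np.int64(278))]
```

>>> carry_out --rows '[[[-0.1,0.1,4],[0,0,0],0.9],[[-0.1,0.1,8],[0,0,0],0.9],[[-0.1,0.1,8.3],[0,0,0],0.9],[[-0.1,0.1,9],[0,0,0],0.9],[[-0.1,0.1,9.5],[0,0,0],0.9],[[-0.1,0.1,10],[0,0,0],0.9],[[-0.1,0.1,10.4],[0,0,0],0.9],[[-0.1,0.1,10.6],[0,0,0],0.9],[[-0.1,0.1,10.6],[0,0,0],0.9],[[-0.1,0.1,10.6],[0,0,0],0.9]]'

```text
clock: 23.9
tool_pos: [0.5561, -0.1072, 0.0261]
eef_rot: [0.895, 0.446, 0.0, 0.0]
contact_force: [-0.2, 0.7, -0.1]
opening: 0.128
finger_force: 10.0
```

>>> carry_out --rows '[[[0,0,0.1],[0,0,0],0.9],[[0,0,0.1],[0,0,0],0.9]]'

```text
clock: 24.1
tool_pos: [0.556, -0.1072, 0.0249]
eef_rot: [0.895, 0.446, 0.0, 0.0]
contact_force: [-0.7, 0.6, -1.2]
opening: 0.129
finger_force: 10.0
```

>>> carry_out --rows '[[[0,0,0.1],[0,0,0],0.9],[[0,0,0.2],[0,0,0],0.9],[[0,0,0.2],[0,0,0],0.9]]'

```text
clock: 24.4
tool_pos: [0.5558, -0.1071, 0.0227]
eef_rot: [0.895, 0.446, -0.0, -0.0]
contact_force: [-0.0, 0.6, -0.7]
opening: 0.129
finger_force: 10.0
```

>>> carry_out --rows '[[[0,0,0.1],[0,0,0],0.9],[[0,0,0.1],[0,0,0],0.9]]'

```text
clock: 24.6
tool_pos: [0.556, -0.1071, 0.0218]
eef_rot: [0.895, 0.446, 0.0, 0.0]
contact_force: [-0.5, 0.5, -1.6]
opening: 0.126
finger_force: 10.0
```

>>> carry_out --rows '[[[0,0,0.1],[0,0,0],0.9],[[0,0,0.1],[0,0,0],0.9]]'

```text
clock: 24.8
tool_pos: [0.5564, -0.1074, 0.0217]
eef_rot: [0.895, 0.446, 0.0, 0.0]
contact_force: [-1.1, 0.5, 6.6]
opening: 0.129
finger_force: 10.0
```

cell_30 is on the floor. Releasing and going to cell_50, with the tool x axis along world y so the camera sits straight above it.

>>> carry_out --rows '[[[0,0,-0.1],[0,0,0],0.8],[[0,0,-0.1],[0,0,0],0.6],[[0,0,-0.1],[0,0,0],0.6],[[0,0,-0.1],[0,0,0],0.6],[[0,0,-4],[0,0,0],0.6],[[0,0,-9],[0,0,0],0.6],[[0,0,-14],[0,0,0],0.6],[[0,0,-18.8],[0,0,0],0.6],[[0,0,-18.8],[0,0,0],0.6]]'

```text
clock: 25.7
tool_pos: [0.5604, -0.1076, 0.2152]
eef_rot: [0.895, 0.446, 0.006, 0.004]
contact_force: [0.7, -1.0, -1.0]
opening: 0.403
finger_force: 0.0
```

Run:
```python
from plant import r;from h import *
d=r.snapshot('wrist');s=r.get_state();print(np.round(s['q'],2),s['tool_pos'],rel(s,.433,.058,.21,90));cv2.imwrite('pics/after30.png',d['image'][:,:,::-1])
```

```text
[ 0.2   0.61 -0.15  1.75  0.12  0.79 -0.66] [ 0.55814144 -0.10744591  0.21202295] (array([  5.67, -19.95,   0.1 ]), np.float64(-37.0), np.float64(53.0))
```

>>> carry_out --rows '[[[5.7,-19.9,0],[0,0,-37],0.6],[[5.7,-19.9,0],[0,0,-37],0.6],[[5.7,-19.9,0],[0,0,-37],0.6],[[5.7,-19.9,0],[0,0,-37],0.6],[[5.7,-19.9,0],[0,0,-37],0.6],[[5.7,-19.9,0],[0,0,-37],0.6],[[5.7,-19.9,0],[0,0,-37],0.6],[[5.7,-19.9,0],[0,0,-37],0.6],[[5.7,-19.9,0],[0,0,-37],0.6]]'

```text
clock: 26.65
tool_pos: [0.432, 0.0569, 0.2085]
eef_rot: [0.708, 0.706, -0.0, 0.0]
contact_force: [0.3, -0.3, 0.1]
opening: 0.401
finger_force: 0.0
```

```bash
python3 look.py 50; python3 -c "
from plant import r;print(r.get_state()['q'])"
```

```text
160 [0.4345 0.1345] head -7.3 size 53.5 13.9 px [258.  110.6]
200 [0.4345 0.1345] head -7.3 size 52.5 13.1 px [257.8 110.6]
tcp [0.4319 0.0571 0.2086] above (array([ 7.74,  0.23, 10.86]), np.float64(-82.9), np.float64(89.8))
[-0.01280692  0.46510035 -0.33049979  2.10594489  0.25814126  0.60816751
 -0.52651656]
```

>>> carry_out --rows '[[[7.7,0.2,10.8],[0,0,-83],0.5],[[7.7,0.2,10.8],[0,0,-83],0.5],[[7.7,0.2,10.8],[0,0,-83],0.5],[[7.7,0.2,10.8],[0,0,-83],0.5],[[7.7,0.2,10.8],[0,0,-83],0.5],[[7.7,0.2,10.8],[0,0,-83],0.5],[[7.7,0.2,10.8],[0,0,-83],0.5],[[7.7,0.2,10.8],[0,0,-83],0.5],[[7.7,0.2,10.8],[0,0,-83],0.5],[[7.7,0.2,10.8],[0,0,-83],0.5],[[7.7,0.2,10.8],[0,0,-83],0.5],[[7.7,0.2,10.8],[0,0,-83],0.5]]'

```text
clock: 27.9
tool_pos: [0.4337, 0.1348, 0.1007]
eef_rot: [0.063, 0.998, 0.0, 0.0]
contact_force: [-0.9, 0.7, -0.1]
opening: 0.5
finger_force: 0.0
```

>>> carry_out --rows '[[[0,0,0],[0,0,0],0.5],[[0,0,0],[0,0,0],0.5]]'

```text
clock: 28.1
tool_pos: [0.4334, 0.1351, 0.1008]
eef_rot: [0.062, 0.998, -0.0, 0.0]
contact_force: [-1.1, -0.5, 0.1]
opening: 0.499
finger_force: 0.0
```

Run:
```python
from plant import r;from h import *
s=r.get_state();print(s['tool_pos'],s['opening'],rel(s,.4345,.1345,.018,172.7))
```

```text
[0.43342187 0.13511888 0.10084201] 0.4990406418792835 (array([-0.11, -0.05,  8.28]), np.float64(0.2), np.float64(172.9))
```

>>> carry_out --rows '[[[-0.1,0,4],[0,0,0],0.5],[[-0.1,0,7],[0,0,0],0.5],[[-0.1,0,8.2],[0,0,0],0.5],[[-0.1,0,8.2],[0,0,0],0.6],[[-0.1,0,8.2],[0,0,0],0.7],[[-0.1,0,8.2],[0,0,0],0.78],[[-0.1,0,8.2],[0,0,0],0.82],[[-0.1,0,8.2],[0,0,0],0.84],[[-0.1,0,8.2],[0,0,0],0.86],[[-0.1,0,8.2],[0,0,0],0.88],[[-0.1,0,8.2],[0,0,0],0.9],[[-0.1,0,8.2],[0,0,0],0.9]]' --newtons 12

```text
clock: 29.3
tool_pos: [0.4345, 0.135, 0.0191]
eef_rot: [0.061, 0.998, 0.0, 0.0]
contact_force: [-0.2, 0.1, 4.7]
opening: 0.125
finger_force: 12.0
```

>>> carry_out --rows '[[[0,0,-0.2],[0,0,0],0.9],[[0,0,-0.4],[0,0,0],0.9],[[0,0,-0.4],[0,0,0],0.9]]'

```text
clock: 29.6
tool_pos: [0.4343, 0.1351, 0.0229]
eef_rot: [0.061, 0.998, 0.0, -0.0]
contact_force: [0.7, -0.2, -0.8]
opening: 0.126
finger_force: 12.0
```

>>> carry_out --rows '[[[0,0,-3],[0,0,0],0.9],[[0,0,-6],[0,0,0],0.9],[[0,0,-9],[0,0,0],0.9],[[0,0,-11],[0,0,0],0.9],[[0,0,-11],[0,0,0],0.9],[[0,0,-11],[0,0,0],0.9]]'

```text
clock: 30.2
tool_pos: [0.4343, 0.1347, 0.1326]
eef_rot: [0.061, 0.998, -0.0, 0.0]
contact_force: [-0.6, 0.3, -0.8]
opening: 0.127
finger_force: 12.0
```

Run:
```python
from plant import r;from h import *
s=r.get_state();print(s['tool_pos'],s['opening'],rel(s,.5948,-.0537,.13,53.1),s['q'][6])
```

```text
[0.43427173 0.1346622  0.1326132 ] 0.1271294999340541 (array([-18.24, -16.73,   0.27]), np.float64(-60.1), np.float64(173.0)) 0.25405348114177806
```

>>> carry_out --rows '[[[-18.2,-16.7,0],[0,0,-60],0.9],[[-18.2,-16.7,0],[0,0,-60],0.9],[[-18.2,-16.7,0],[0,0,-60],0.9],[[-18.2,-16.7,0],[0,0,-60],0.9],[[-18.2,-16.7,0],[0,0,-60],0.9],[[-18.2,-16.7,0],[0,0,-60],0.9],[[-18.2,-16.7,0],[0,0,-60],0.9],[[-18.2,-16.7,0],[0,0,-60],0.9],[[-18.2,-16.7,0],[0,0,-60],0.9],[[-18.2,-16.7,0],[0,0,-60],0.9],[[-18.2,-16.7,0],[0,0,-60],0.9],[[-18.2,-16.7,0],[0,0,-60],0.9]]'

```text
clock: 31.4
tool_pos: [0.5945, -0.0527, 0.1327]
eef_rot: [-0.446, 0.895, -0.0, -0.0]
contact_force: [-0.9, -0.0, -0.5]
opening: 0.131
finger_force: 12.0
```

>>> carry_out --rows '[[[-18.2,0,0],[0,0,0],0.9]]'

```text
clock: 31.5
tool_pos: [0.6221, -0.0216, 0.1313]
eef_rot: [-0.442, 0.897, -0.003, -0.005]
contact_force: [2.3, -0.3, -0.7]
opening: 0.124
finger_force: 12.0
```

That second call was my typo: it shifted the tool 5 cm along the rack axis, harmlessly, at height. I'll re-measure and correct.

>>> carry_out --rows '[[[5,0,0],[0,0,0],0.9],[[5,0,0],[0,0,0],0.9],[[5,0,0],[0,0,0],0.9],[[5,0,0],[0,0,0],0.9],[[5,0,0],[0,0,0],0.9]]'

```text
clock: 32.0
tool_pos: [0.595, -0.0525, 0.1331]
eef_rot: [-0.446, 0.895, 0.0, 0.001]
contact_force: [-0.1, -1.4, -1.9]
opening: 0.126
finger_force: 12.0
```

Run:
```python
from plant import r;from h import *
d=r.snapshot('wrist');s=r.get_state();print(s['tool_pos'],s['opening'],rel(s,.5948,-.0537,.0231,53.1));cv2.imwrite('pics/p50.png',d['image'][:,:,::-1])
print('slot px',np.round(proj(d,(.5948,-.0537,.018)),1))
m=white(d['image'],60);m[240:]=0;print('white',[b for b in blobs(m[:, 225:290],30) ])
b=blue(d['image']);print([(i,*np.flatnonzero(b[i,220:300])[[0,-1]]+220) for i in(150,170,190) if b[i,220:300].any()])
```

```text
[ 0.59494601 -0.05252413  0.13308644] 0.12591883380736021 (array([ 0.11, -0.06, 11.  ]), np.float64(-0.1), np.float64(-127.0))
slot px [257.4 180.7]
white [([31, 16], [21, 0, 21, 31, 546]), ([31, 61], [22, 40, 20, 43, 719]), ([31, 121], [23, 102, 18, 39, 684]), ([32, 209], [0, 155, 65, 85, 2312])]
[(150, np.int64(236), np.int64(279)), (170, np.int64(236), np.int64(279)), (190, np.int64(237), np.int64(278))]
```

>>> carry_out --rows '[[[0,0,4],[0,0,0],0.9],[[0,0,8],[0,0,0],0.9],[[0,0,8.3],[0,0,0],0.9],[[0,0,9],[0,0,0],0.9],[[0,0,9.5],[0,0,0],0.9],[[0,0,10],[0,0,0],0.9],[[0,0,10.4],[0,0,0],0.9],[[0,0,10.6],[0,0,0],0.9],[[0,0,10.7],[0,0,0],0.9],[[0,0,10.7],[0,0,0],0.9]]'

```text
clock: 33.05
tool_pos: [0.5947, -0.0529, 0.0259]
eef_rot: [-0.446, 0.895, -0.0, 0.0]
contact_force: [-0.1, -0.6, -1.1]
opening: 0.128
finger_force: 12.0
```

>>> carry_out --rows '[[[0,0,0.1],[0,0,0],0.9],[[0,0,0.2],[0,0,0],0.9],[[0,0,0.2],[0,0,0],0.9]]'

```text
clock: 33.35
tool_pos: [0.5945, -0.0529, 0.0237]
eef_rot: [-0.446, 0.895, -0.0, -0.0]
contact_force: [-0.2, 0.7, -0.9]
opening: 0.128
finger_force: 12.0
```

>>> carry_out --rows '[[[0,0,0.1],[0,0,0],0.9],[[0,0,0.1],[0,0,0],0.9]]'

```text
clock: 33.55
tool_pos: [0.5948, -0.0529, 0.0232]
eef_rot: [-0.446, 0.895, -0.0, 0.0]
contact_force: [-0.5, -0.6, 2.9]
opening: 0.129
finger_force: 12.0
```

>>> carry_out --rows '[[[0,0,0.1],[0,0,0],0.9],[[0,0,0.1],[0,0,0],0.9]]'

```text
clock: 33.75
tool_pos: [0.5951, -0.0532, 0.0231]
eef_rot: [-0.446, 0.895, -0.001, 0.0]
contact_force: [-1.4, -1.5, 9.3]
opening: 0.129
finger_force: 12.0
```

cell_50 is on the floor at z = 0.023, as expected. Releasing, rising, and checking all four from above.

>>> carry_out --rows '[[[0,0,-0.1],[0,0,0],0.8],[[0,0,-0.1],[0,0,0],0.6],[[0,0,-0.1],[0,0,0],0.6],[[0,0,-0.1],[0,0,0],0.6],[[0,0,-4],[0,0,0],0.6],[[0,0,-9],[0,0,0],0.6],[[0,0,-14],[0,0,0],0.6],[[-2,0,-19],[0,0,0],0.6],[[-2,0,-20],[0,0,0],0.6],[[-2,0,-20],[0,0,0],0.6],[[-2,0,-20],[0,0,0],0.6]]'

```text
clock: 34.85
tool_pos: [0.6055, -0.0381, 0.2201]
eef_rot: [-0.446, 0.895, -0.0, -0.002]
contact_force: [-0.3, -1.0, -0.0]
opening: 0.402
finger_force: 0.0
```

Run:
```python
from plant import r;from h import *
d=r.snapshot('wrist');e=r.snapshot('side');f=r.snapshot('scene')
a=d['image'][0:280,100:412];b=cv2.resize(e['image'][150:290,190:330],None,fx=2,fy=2,interpolation=cv2.INTER_CUBIC);print(a.shape,b.shape)
c=cv2.hconcat([a,b]);x=cv2.resize(f['image'][100:345,190:322],(int(132*280/245),280));c=cv2.hconcat([c,x]);print(c.shape)
cv2.imwrite('pics/fin.png',c[:,:,::-1])
ax=np.array([np.cos(np.radians(53.1)),np.sin(np.radians(53.1))])
m=white(d['image'],60);
for n,o in(('10',-.08975),('20',-.04825),('30',.00325),('50',.06975)):
    p=np.array([.5529,-.1095])+ax*o;t=top(d,p,z=.057,t=170);v=np.array(t[:2])-p;print(n,'off mm',np.round([v@ax*1000,(v@[-ax[1],ax[0]])*1000],1),'head %.1f size %.1f %.1f'%t[2:5])
for n,uv in {'vial':((204,204),(205,212)),'beak':((297,214),(306,200)),'timer':((267,124),(230,162))}.items(): pass
```

```text
(280, 312, 3) (280, 280, 3)
(280, 742, 3)
10 off mm [ 5.5 -2.4] head 53.0 size 24.5 12.3
20 off mm [ 1.  -2.5] head 53.1 size 29.4 12.7
30 off mm [ 1.9 -2.3] head 53.0 size 31.2 12.3
50 off mm [-2.1 -0.7] head 53.2 size 55.4 11.8
```

View pics/fin.png

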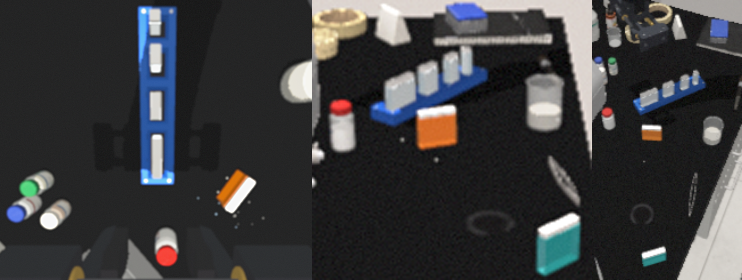

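The final view shows all four cells upright in the rack, in order of length (wrist crop (155,20) to (157,155)). The vial, beaker, timer and look-alikes are standing where they were, and the gripper is clear. Handing in.

```bash
python3 -c "
from plant import r;print(r.finish_job())"
```

```text
the job is handed in; nothing more can be done
None
```

All four cells stand upright in their own slots of the blue rack, shortest to longest; the job was handed in at about 35 s, with one missed first grasp on cell_30 (retaken, cell not displaced) and the red-capped vial, timer and beaker left where they were.

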